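# Lay the drained sharpening stone down on the honing board

## Task

The large sharpening stone has drained standing on end on the honing board. Using only your fingers as pushers and supports (no pinching it, no lifting it off the board), tip it over away from the stop and keep it supported all the way down so that it lands gently on its broad face, then push it along the board until its foot end sits square against the wooden stop. Leave it there, lying along the board, and do not disturb the other things on the bench.

Things in the scene. Friction and masses are not known exactly. Their poses are not given: they have to be found in the camera images.
- stone: large sharpening stone, brittle block 200 x 70 x 25 mm, 0.7 kg, standing on its 70 x 25 end on the board. Origin: centre of the foot face. z up its length, y along the 70 mm width, x through the 25 mm thickness, away from the stop (the way it must fall; the grey face looks that way, the cream one to the stop). It overbalances at 7 degrees of lean; let go there it slaps down at 12 rad/s and chips
- stone_pivot (a point): middle of the stone's lower edge on the side away from the stop (12.5 mm from the stone's origin along its x): the edge it rolls over on; this edge stays on the board. Its foot starts 3 to 20 mm clear of the stop
- stone_top (a point): centre of the stone's upper 70 x 25 mm end face, 200 mm from its foot. The stone may stand up to 5 degrees askew to the board; once it lies down, pushing on this end alone does not turn it square, a nudge on its long side near this end does
- board: honing board, fixed: 300 x 120 mm, flat rubber top 20 mm above the bench. Origin: centre of its underside, on the bench. x along its length from the stop end to the free end, y across, z up. The stop: a dark hardwood bar across the -x end, 24 mm along the board, 112 mm wide, standing 12 mm above the rubber
- stop_face (a point): middle of the lower edge of the stop's face, where it meets the rubber (125 mm from the board's centre towards -x); axes as the board's, so x is the clear distance from the stop
- small_stone: bystander: a smaller cream stone standing on end on the bench beside the stop end of the board, 130 high x 50 x 22 mm; origin under its centre
- oil: bystander: small amber bottle standing on the bench beside the board, diameter 42 mm, 115 high; origin under its centre
- flattener: bystander: small dark flattening block with grooves lying on the bench beside the board, 85 x 42 x 24 mm; origin under its centre
- knife: bystander: kitchen knife lying on the bench on the other side of the board, handle 115 mm and blade 195 mm long, 18 mm high at most; origin at the bolster, on the bench, x towards the tip
Not all that is in view belongs to the job. There is more than one size of the stone; the job needs the smaller.

How it is judged:
By the outcome, as a careful person would: the job done as asked, in the order asked, and still so for the second after the job is handed in, with the robot touching nothing.
It also fails if it takes over 72 s, if anything falls off the work surface, if the arm or the gripper's body presses on something with over 40 N, if the wrist force passes 120 N, or if a joint passes its speed limit or range.

## Robot

A 7-joint arm with a two-finger parallel gripper is mounted at the origin on the work surface. World frame = base frame: x ahead of the robot, y to its left, z up, the work surface at z = 0. Lengths are in m, angles in rad, forces in N, time in s.
With the tool pointing down it reaches from about 0.425 to 0.925 m from the base axis. Payload 6.8 kg.
Tool frame: the origin (TCP) lies on the centre line of the jaws, within the pads' length; the fingertips stand bot.tip_reach ahead of it and the grasp point (between the pads) lies 3 mm ahead of it (bot.tip_reach is the distance from the TCP to the fingertips, in m); z points along the fingers, y is the line along which they close (so a half turn about z gives the same grasp; the last joint's range is limited). The gripper opens to 85 mm and grips with 20 to 120 N. Pads are 22 mm wide; open, the fingers measure 114 mm over their backs; the gripper's body (76 mm by 85 mm) begins 54 mm behind the grasp point. The pads swing forward as they close: fully open they stand 13 mm farther back than shut.
Start: joints at [-1.428, 0.477, 0.022, 1.555, -0.011, 1.109, -0.083], TCP at [0.168, 0.654, 0.253] pointing down, gripper open.
Joint ranges: [-2.96, 2.96], [-0.34, 2.1], [-1.41, 1.46], [0.24, 2.44], [-1.37, 4.51], [0.17, 1.92], [-2.96, 2.96]. Speed limits (rad/s): [2.39, 2.39, 3.14, 3.14, 3.14, 3.14, 3.14].

## Interface

Orientations are given as a unit quaternion [w, x, y, z].
In Python, from station import bot gives the robot as it stands.
- The arm moves only by the tool jog_arm, never from a script. Its argument "deltas" is a list of rows, each a list of 7 numbers: the shift along the world's x, y, z in m, then the turn, a rotation vector about the world's x, y, z in rad, then the opening, from 0 (shut) to 1 (fully open). In form: [[x, y, z, rx, ry, rz, grip], ...]. A call has 1 to 10 rows; each row shifts and turns the commanded pose from where the row before left it; what a row does not reach is not made up. A row lasts 1/10 s, in which the tool goes at most 50 mm and 8.59 degrees, less where a joint would pass 70% of its speed; a pose out of reach is approached as far as the arm can. A call with a gripper value outside its range is refused whole. The fingers move at their own pace and stop on an object; "newtons" is the grip in N (left out, the last holds). Time passes only in rows, so rows that do not move let the fingers close. It gives the time, the measured TCP pose, the force, the opening and the grip force at its end, in the units of the state.
- bot.get_obs(): the state, without advancing time (a new reading comes with each control period).
- bot.read_camera(name): name is "side" or "top"; returns a dict with "img" (384x512x3 uint8, red, green, blue), "K" (3x3 intrinsics, pixels), "eye" and "attitude" of the camera in the world. Camera axes: x right, y down, z forward; pixel columns grow to the right and rows downward; lengths in m; the calibration is good to about 2 mm. A picture is of the moment at which its call begins. There is no depth.
- bot.hand_in(): hands the job in; it is judged then, once.
The state is a dict: "t": time; "q": joint angles; "joint_vel": joint speeds; "joint_torque": joint torques, N m; "eef_pos": TCP position; "tool_rot": TCP orientation; "contact_force": force on the tool from outside, world axes, zero at the start; "torque": the same for the moment, N m; "gripper_width": opening from 0.0 (shut) to 1.0 (fully open); "grasp_force": force on a finger pad.
Only numpy, scipy, OpenCV 4.12 (cv2) and the standard library are available. Lean on these libraries where they do the work, as an engineer would, in place of code of your own. Each camera call takes 0.05 s, during which the arm holds its last target. There are 200 camera calls.

## Working session

There is one attempt and no reset: what is moved stays moved. The work goes in short steps, Python scripts to look and compute and a tool call to move; the robot and the scene stay as the last step left them, time stands still between calls to the robot, and variables do not carry over. Pictures are saved under pics/ and viewed, at most 10 in all, crops included, and the job is handed in when it is done.

Besides the shell and the picture viewer there is one more tool, called after "Emit:" by a JSON object that holds its "fn" and its "kwargs", one argument or row to a line. jog_arm: Moves the arm, as the interface text tells. Its arguments: {"type":"object","properties":{"deltas":{"type":"array"},"newtons":{"type":"number"}},"required":["deltas"]}

```bash
mkdir -p pics; ls
python3 - <<'E'
from station import bot
import cv2
for n in("side","top"):
    c=bot.read_camera(n); cv2.imwrite(f"pics/{n}0.png",c["img"][:,:,::-1]); print(n,c["K"],c["eye"],c["attitude"])
print(bot.tip_reach,bot.get_obs())
E
```

```text
pics
side [[381.50994036   0.         263.59673317]
 [  0.         381.50994036 188.40835797]
 [  0.           0.           1.        ]] [ 0.37202705 -0.46677367  0.70312695] [-0.36179533  0.89902393 -0.22865741  0.09260617]
top [[437.98368124   0.         259.80515135]
 [  0.         437.98368124 186.80987998]
 [  0.           0.           1.        ]] [ 0.4873115  -0.01933378  0.86883834] [-0.06400447  0.714504   -0.6944436   0.05599595]
0.022 {'t': 0.1, 'q': array([-1.42809863,  0.47773105,  0.02236604,  1.55635125, -0.01152329,
        1.10931383, -0.0831256 ]), 'joint_vel': array([-9.79426577e-04,  9.34999792e-04, -4.48860990e-04, -2.86897141e-03,
        8.95039952e-05, -8.05847543e-04,  6.47898065e-04]), 'joint_torque': array([ 3.69915302e-03, -5.97761929e+01,  1.61338024e+00, -2.81953132e+01,
        1.28166057e-02,  5.01972274e-03,  3.58174631e-06]), 'eef_pos': array([0.16741086, 0.65339111, 0.2524148 ]), 'tool_rot': array([-4.87795423e-05,  1.25088632e-01,  9.92145217e-01, -8.36163278e-04]), 'contact_force': array([-0.70556868,  0.11761365, -0.09636508]), 'torque': array([-0.0352977 ,  0.0305694 ,  0.02196918]), 'grasp_force': 0.0, 'gripper_width': 0.9995990993804603}
```

View pics/side0.png

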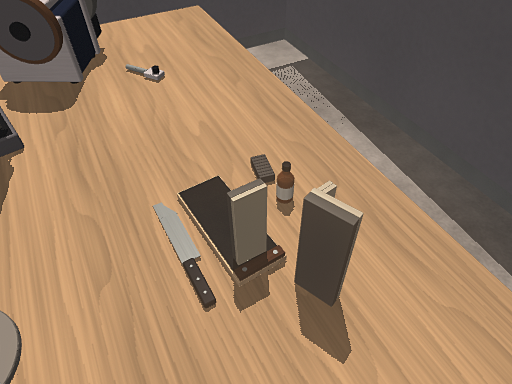

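View pics/top0.png

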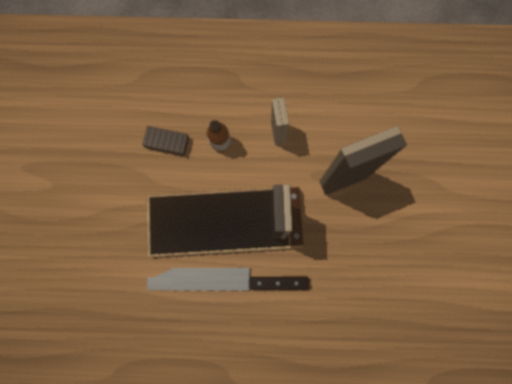

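The stone for the job stands on the board: side (248,225), top (283,210). The other candidates are a bigger dark stone on the bench, top (362,160), side (328,250), and the small cream stone, top (281,120). Only the first stands on the board by the stop and is the smaller of the two large stones. I'll confirm this in an enlarged crop.

```bash
cat > h.py <<'E'
import numpy as np,cv2
from station import bot
from scipy.spatial.transform import Rotation as R
def cam(n):
    c=bot.read_camera(n); q=np.array(c["attitude"]); return c,R.from_quat(q[[1,2,3,0]]).as_matrix()
def ray(c,M,uv,z):
    d=M@np.linalg.inv(c["K"])@np.array([uv[0],uv[1],1.]); return c["eye"]+d*(z-c["eye"][2])/d[2]
def proj(c,M,p):
    x=c["K"]@(M.T@(np.array(p)-c["eye"])); return x[:2]/x[2]
E
python3 - <<'E'
from h import *
c,M=cam("top")
for uv,z in [((149,197),.02),((149,255),.02),((301,188),.032),((302,245),.032)]: print(uv,ray(c,M,uv,z))
a=cv2.resize(c["img"][170:270,140:310],(800,470),interpolation=cv2.INTER_CUBIC);cv2.imwrite("pics/topc.png",a[:,:,::-1])
c,M=cam("side")
for uv,z in [((178,193),.02),((219,178),.02),((239,278),.032),((285,255),.032)]: print(uv,ray(c,M,uv,z))
a=cv2.resize(c["img"][165:315,150:350],(800,600),interpolation=cv2.INTER_CUBIC);cv2.imwrite("pics/sidec.png",a[:,:,::-1])
E
```

```text
(149, 197) [0.60648125 0.20931548 0.02      ]
(149, 255) [0.49414972 0.20120039 0.02      ]
(301, 188) [ 0.63061214 -0.08750936  0.032     ]
(302, 245) [ 0.52118458 -0.09085998  0.032     ]
(178, 193) [0.49446146 0.19593795 0.02      ]
(219, 178) [0.60420486 0.19600206 0.02      ]
(239, 278) [ 0.51973822 -0.09454645  0.032     ]
(285, 255) [ 0.62803951 -0.0915281   0.032     ]
```

View pics/topc.png

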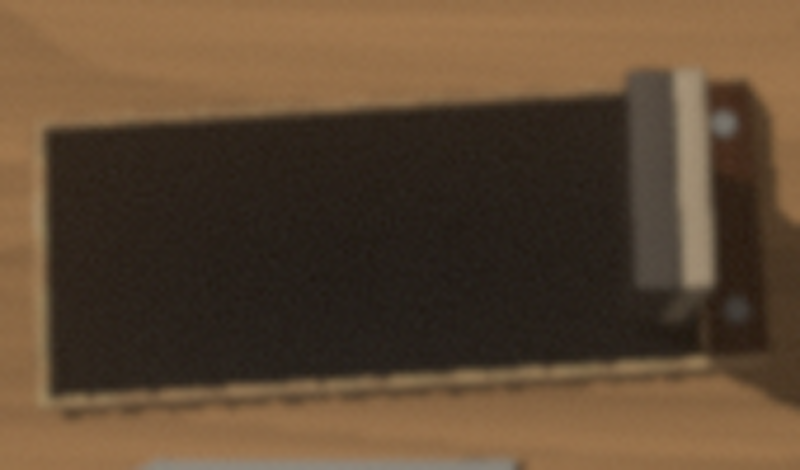

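View pics/sidec.png

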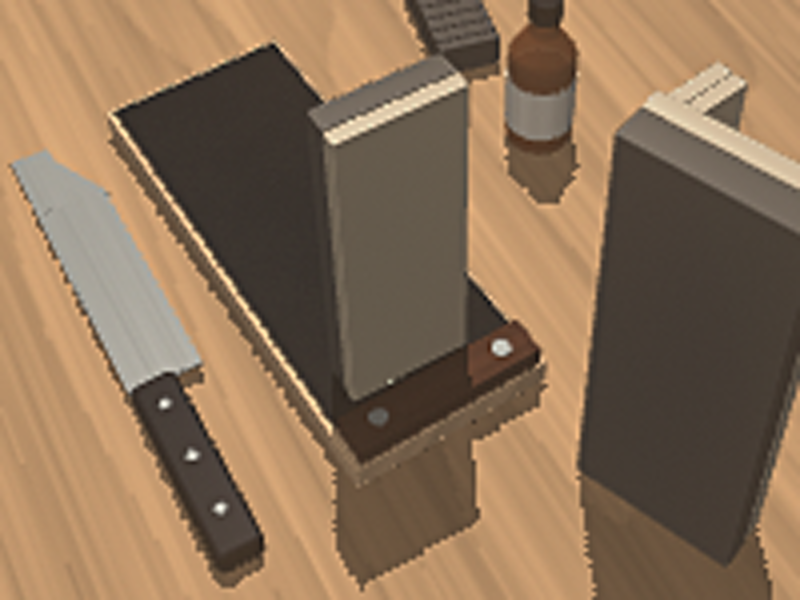

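```bash
cat > fit.py <<'E'
from h import *
from scipy.optimize import least_squares
T=lambda u,v:(140+u/4.706,170+v/4.7)
S=lambda u,v:(150+u/4,165+v/4)
ct,Mt=cam("top"); cs,Ms=cam("side")
bo=[(0,T(45,128),(.15,-.06,.02)),(0,T(50,398),(.15,.06,.02)),(0,T(748,82),(-.149,-.056,.032)),(0,T(766,350),(-.149,.056,.032)),
 (1,S(110,115),(.15,.06,.02)),(1,S(272,43),(.15,-.06,.02)),(1,S(357,461),(-.149,.056,.032)),(1,S(540,352),(-.149,-.056,.032))]
st=[(0,T(628,72),(.0125,-.035,.2)),(0,T(704,70),(-.0125,-.035,.2)),(0,T(715,288),(-.0125,.035,.2)),(0,T(636,290),(.0125,.035,.2)),
 (1,S(310,112),(.0125,.035,.2)),(1,S(442,57),(.0125,-.035,.2)),(1,S(467,80),(-.0125,-.035,.2)),(1,S(328,145),(-.0125,.035,.2))]
def W(p,m,z0):
    c,s=np.cos(p[2]),np.sin(p[2]); return np.array([p[0]+c*m[0]-s*m[1],p[1]+s*m[0]+c*m[1],z0+m[2]])
def fit(o,z0,x0):
    f=lambda p:np.concatenate([proj(*((ct,Mt),(cs,Ms))[k],W(p,m,z0))-uv for k,uv,m in o])
    r=least_squares(f,x0,loss='soft_l1'); print(r.x,np.degrees(r.x[2]),np.round(f(r.x).reshape(-1,2),1).tolist()); return r.x
E
python3 - <<'E'
from fit import *
b=fit(bo,0,[.56,.05,1.57]); s=fit(st,.02,[.57,-.05,1.57])
c,sn=np.cos(b[2]),np.sin(b[2]);d=s[:2]-b[:2]
print("stone in board",c*d[0]+sn*d[1],-sn*d[0]+c*d[1],"clear",c*d[0]+sn*d[1]-.0125+.125)
print("by",b)
for n,z,k,uv in [("oil",.115,0,(216,126)),("oil",.115,1,(286,164)),("small",.13,0,(279,105)),("flat",.024,0,(167,140)),("knife",.01,0,(250,283)),("big top",.25,0,(400,132)),("big",.25,0,(345,158))]:
    print(n,ray(*((ct,Mt),(cs,Ms))[k],uv,z))
E
```

```text
[0.56236211 0.05512436 1.6615912 ] 95.20216324834433 [[-0.8, -1.3], [-0.7, 3.1], [2.4, 0.0], [3.2, 1.2], [-2.1, -0.8], [0.3, -1.7], [0.8, -0.8], [0.7, 0.1]]
[ 0.56747677 -0.04553371  1.63226196] 93.52172115189347 [[0.1, -0.2], [0.6, -0.3], [0.3, -0.0], [0.2, 0.1], [-2.2, -1.0], [-0.9, -2.2], [0.3, 0.5], [0.3, -0.1]]
stone in board -0.10070720518680443 0.0040330884747345214 clear 0.011792794813195576
by [0.56236211 0.05512436 1.6615912 ]
oil [0.72478104 0.07278349 0.115     ]
oil [0.72451822 0.07265534 0.115     ]
small [ 0.76154951 -0.03870011  0.13      ]
flat [0.72181525 0.18050988 0.024     ]
knife [0.44690216 0.00592403 0.01      ]
big top [ 0.68025553 -0.21309505  0.25      ]
big [ 0.63908614 -0.1327756   0.25      ]
```

Run:
```python
from fit import *
C=((ct,Mt),(cs,Ms))
for n,k,u,z in [("far edge",0,[T(45,128),T(300,112),T(620,97)],.02),("near edge",0,[T(50,395),T(350,377),T(700,357)],.02),("free",0,[T(45,128),T(50,395)],.02),("stop outer",0,[T(748,82),T(766,350)],.032),
 ("near edge S",1,[S(110,115),S(330,432)],.02),("free S",1,[S(110,115),S(272,43)],.02),("stop outer S",1,[S(357,461),S(540,352)],.032),("stop inner S",1,[S(338,405),S(515,322)],.032),("stone cream T",0,[T(704,70),T(715,288)],.22),("grey T",0,[T(628,72),T(636,290)],.22),("stone cream S",1,[S(328,145),S(467,80)],.22)]:
    p=[ray(*C[k],x,z) for x in u]; d=p[-1]-p[0]; print(n,np.round(p,4)[:,:2].tolist(),np.degrees(np.arctan2(d[1],d[0])).round(1))
```

```text
far edge [[0.606, 0.2082], [0.6158, 0.1021], [0.6258, -0.0312]] -85.3
near edge [[0.4961, 0.1982], [0.5069, 0.0761], [0.5191, -0.0665]] -85.0
free [[0.606, 0.2082], [0.4961, 0.1982]] -174.8
stop outer [[0.6316, -0.0835], [0.5222, -0.0923]] -175.4
near edge S [[0.4925, 0.1941], [0.5158, -0.0711]] -85.0
free S [[0.4925, 0.1941], [0.6053, 0.2048]] 5.4
stop outer S [[0.518, -0.0993], [0.6306, -0.0872]] 6.1
stop inner S [[0.5236, -0.0658], [0.6287, -0.0645]] 0.7
stone cream T [[0.6027, -0.055], [0.5332, -0.0597]] -176.1
grey T [[0.6014, -0.0308], [0.5319, -0.0349]] -176.6
stone cream S [[0.5327, -0.0602], [0.6034, -0.0546]] 4.6
```

Emit:
{"fn": "jog_arm", "kwargs": {
  "deltas": [
    [0.02,-0.035,0.0045,0,0,0.016,0.45],
    [0.02,-0.035,0.0045,0,0,0.016,0.45],
    [0.02,-0.035,0.0045,0,0,0.016,0.45],
    [0.02,-0.035,0.0045,0,0,0.016,0.45],
    [0.02,-0.035,0.0045,0,0,0.016,0.45],
    [0.02,-0.035,0.0045,0,0,0.016,0.45],
    [0.02,-0.035,0.0045,0,0,0.016,0.45],
    [0.02,-0.035,0.0045,0,0,0.016,0.45],
    [0.02,-0.035,0.0045,0,0,0.016,0.45],
    [0.02,-0.035,0.0045,0,0,0.016,0.45]
  ]
}}

```text
t: 1.4
eef_pos: [0.3682, 0.3023, 0.2988]
tool_rot: [0.0, 0.045, 0.999, 0.0]
contact_force: [0.6, 0.3, 0.7]
gripper_width: 0.452
grasp_force: 0.0
```

Emit:
{"fn": "jog_arm", "kwargs": {
  "deltas": [
    [0.02,-0.035,0.0045,0,0,0.016,0.45],
    [0.02,-0.035,0.0045,0,0,0.016,0.45],
    [0.02,-0.035,0.0045,0,0,0.016,0.45],
    [0.02,-0.035,0.0045,0,0,0.016,0.45],
    [0.02,-0.035,0.0045,0,0,0.016,0.45],
    [0.02,-0.035,0.0045,0,0,0.016,0.45],
    [0.02,-0.035,0.0045,0,0,0.016,0.45],
    [0.02,-0.035,0.0045,0,0,0.016,0.45],
    [0.02,-0.035,0.0045,0,0,0.016,0.45],
    [0,0,0,0,0,0,0.45]
  ]
}}

```text
t: 2.4
eef_pos: [0.5493, -0.0172, 0.3398]
tool_rot: [0.001, -0.023, 1.0, -0.001]
contact_force: [0.7, -0.5, 0.2]
gripper_width: 0.448
grasp_force: 0.0
```

Emit:
{"fn": "jog_arm", "kwargs": {
  "deltas": [
    [0,0.02,-0.01,-0.1,-0.007,0.003,0.45],
    [0,0.02,-0.01,-0.1,-0.007,0.003,0.45],
    [0,0.02,-0.01,-0.1,-0.007,0.003,0.45],
    [0,0.02,-0.01,-0.1,-0.007,0.003,0.45],
    [0,0.02,-0.01,-0.1,-0.007,0.003,0.45],
    [0,0.02,-0.01,-0.1,-0.007,0.003,0.45],
    [0,0.02,-0.01,-0.1,-0.007,0.003,0.45],
    [0,0.02,-0.01,-0.1,-0.007,0.003,0.45],
    [0,0,0,0,0,0,0.45]
  ]
}}

```text
t: 3.3
eef_pos: [0.5454, 0.1561, 0.2542]
tool_rot: [0.016, -0.042, 0.919, -0.391]
contact_force: [-0.6, 0.4, 0.1]
gripper_width: 0.449
grasp_force: 0.0
```

Run:
```python
from h import *
c,M=cam("side"); o=bot.get_obs(); q=o["tool_rot"]; A=R.from_quat(q[[1,2,3,0]]).as_matrix()
print(bot.tip_reach,o["eef_pos"],A.round(3),o["q"].round(2))
for g in(.019,-.019):
  for r in (0.022,.032): print(g,r,(proj(c,M,o["eef_pos"]+A@np.array([0,g,r]))-[150,65])*4)
cv2.imwrite("pics/tilt.png",cv2.resize(c["img"][65:215,150:350],(800,600),interpolation=cv2.INTER_CUBIC)[:,:,::-1])
```

```text
0.022 [0.54627354 0.1529579  0.25613554] [[-0.996 -0.061  0.062]
 [-0.086  0.692 -0.717]
 [ 0.001 -0.72  -0.694]] [-1.02  0.55  0.43  1.73  0.47  1.36  0.85]
0.019 0.022 [174.59513516 255.24697028]
0.019 0.032 [182.68164254 273.45662137]
-0.019 0.022 [191.4980066  237.65000942]
-0.019 0.032 [199.94579949 256.73689069]
```

View pics/tilt.png

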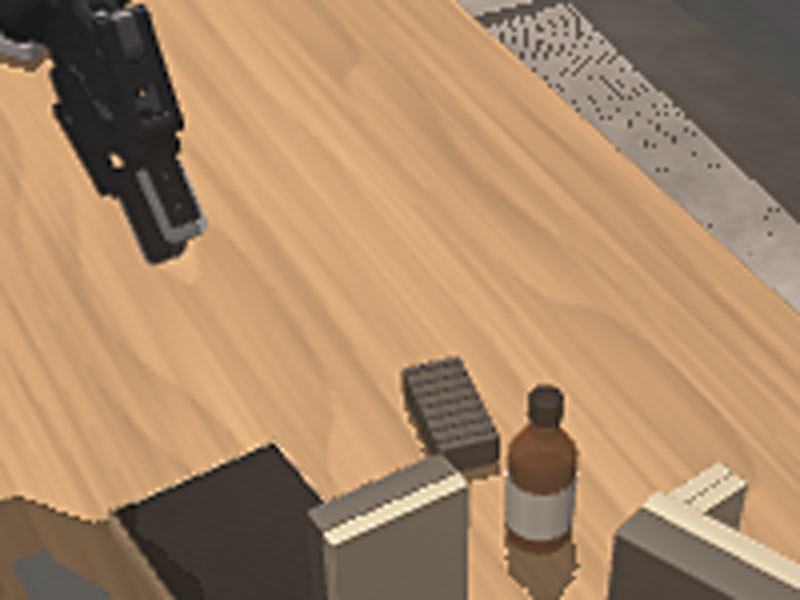

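Emit:
{"fn": "jog_arm", "kwargs": {
  "deltas": [
    [0.0026,-0.02,0.015,0.1,0.0086,0,0.6],
    [0.0026,-0.02,0.015,0.1,0.0086,0,0.6],
    [0.0026,-0.02,0.012,0.1,0.0086,0,0.6],
    [0.0026,-0.025,0.01,0.1,0.0086,0,0.6],
    [0.0026,-0.025,0,0.1,0.0086,0,0.6],
    [0.0026,-0.03,0,0.1,0.0086,0,0.6],
    [0.0026,-0.03,0,0.1,0.0086,0,0.6],
    [0.0026,-0.028,0,0.1,0.0086,0,0.6],
    [0,0,0,0,0,0,0.6],
    [0,0,0,0,0,0,0.6]
  ]
}}

```text
t: 4.35
eef_pos: [0.5677, -0.0525, 0.3119]
tool_rot: [-0.0, -0.036, 0.999, 0.0]
contact_force: [0.1, 1.3, -0.5]
gripper_width: 0.605
grasp_force: 0.0
```

Run:
```python
from h import *
o=bot.get_obs(); q=o["tool_rot"]; A=R.from_quat(q[[1,2,3,0]]).as_matrix()
print(bot.tip_reach,o["eef_pos"],A.round(3).tolist(),o["gripper_width"])
c,M=cam("side")
for g in(.026,-.026): print((proj(c,M,o["eef_pos"]+A@np.array([0,g,.022]))-[150,115])*4)
cv2.imwrite("pics/appr.png",cv2.resize(c["img"][115:265,150:350],(800,600),interpolation=cv2.INTER_CUBIC)[:,:,::-1])
```

```text
0.022 [ 0.56773688 -0.05249956  0.3118642 ] [[-0.997, -0.073, -0.001], [-0.073, 0.997, 0.001], [0.0, 0.001, -1.0]] 0.6052234346412193
[355.76795632 149.96598563]
[422.36186072 223.09599827]
```

View pics/appr.png

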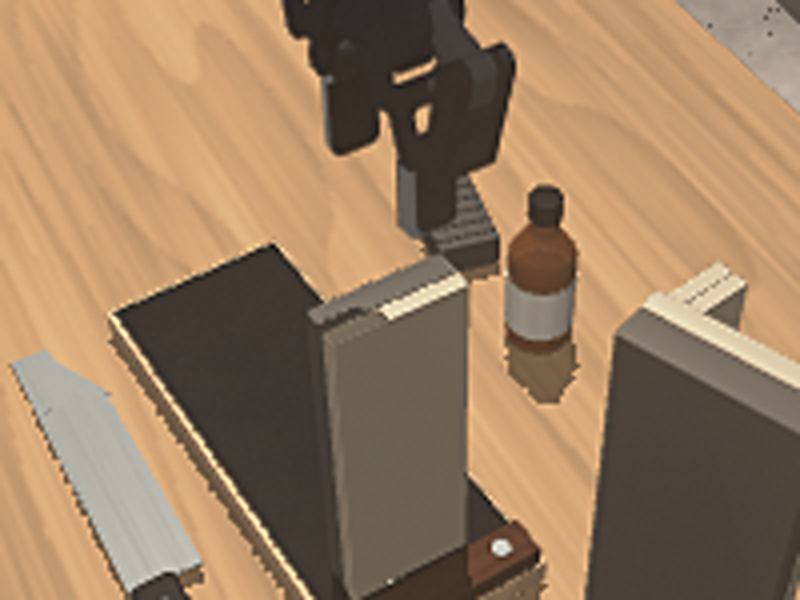

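Emit:
{"fn": "jog_arm", "kwargs": {
  "deltas": [
    [0,0.0065,0,0,0,0,0.6],
    [0,0,-0.02,0,0,0,0.6],
    [0,0,-0.02,0,0,0,0.6],
    [0,0,-0.02,0,0,0,0.6],
    [0,0,-0.02,0,0,0,0.6],
    [0,0,-0.02,0,0,0,0.6],
    [0,0,-0.01,0,0,0,0.6],
    [0,0,0,0,0,0,0.5],
    [0,0,0,0,0,0,0.46],
    [0,0,0,0,0,0,0.46]
  ]
}}

```text
t: 5.4
eef_pos: [0.5691, -0.0423, 0.2019]
tool_rot: [-0.0, -0.04, 0.999, 0.001]
contact_force: [0.0, -0.1, 0.6]
gripper_width: 0.458
grasp_force: 0.0
```

```bash
cat > plan.py <<'E'
import numpy as np
# s along fall from stone pivot, z abs; returns TCP s,z
tab=np.array([[0,0,40,39],[15,15,40,39],[30,28,35,42],[45,38,30,50],[60,42,25,62],[70,42,20,75],[78,40,15,85],[82,35,12,85],[85,28,8,85],[86.5,22,5,85],[87.5,18,3,85]])
def tcp(ph,r=22):
    th,a,g=[np.interp(ph,tab[:,0],tab[:,i]) for i in(1,2,3)]
    p,t=np.radians([ph,th]); E=200*np.array([np.sin(p),np.cos(p)])
    e=np.array([np.cos(t),-np.sin(t)]); d=np.array([-np.sin(t),-np.cos(t)])
    return *(E-g/2*e-(r-a)*d+[0,20]),th,g/85
if __name__=="__main__":
    pv=None
    for ph in [3,6,9,12,15,20,25,30,35,40,45,50,55,60,65,70,74,78,80,82,83.5,85,86.5,87.5]:
        v=np.array(tcp(ph)); print(ph,v.round(2), None if pv is None else (v-pv).round(1)[:3], None if pv is None else np.radians(v-pv)[2].round(4)); pv=v
E
python3 plan.py; python3 -c "
from station import bot;o=bot.get_obs();print(o['eef_pos'],o['contact_force'],bot.tip_reach)"
```

```text
3 [ -9.95 202.77   3.     0.46] None None
6 [ -0.37 203.04   6.     0.46] [9.6 0.3 3. ] 0.0524
9 [  9.21 202.81   9.     0.46] [ 9.6 -0.2  3. ] 0.0524
12 [ 18.77 202.08  12.     0.46] [ 9.6 -0.7  3. ] 0.0524
15 [ 28.27 200.85  15.     0.46] [ 9.5 -1.2  3. ] 0.0524
20 [ 44.12 199.15  19.33   0.47] [15.9 -1.7  4.3] 0.0756
25 [ 59.86 196.06  23.67   0.48] [15.7 -3.1  4.3] 0.0756
30 [ 75.35 191.59  28.     0.49] [15.5 -4.5  4.3] 0.0756
35 [ 89.75 185.76  31.33   0.53] [14.4 -5.8  3.3] 0.0582
40 [103.59 178.72  34.67   0.56] [13.8 -7.   3.3] 0.0582
45 [116.8  170.51  38.     0.59] [13.2 -8.2  3.3] 0.0582
50 [128.31 160.77  39.33   0.64] [11.5 -9.7  1.3] 0.0233
55 [138.79 150.07  40.67   0.68] [ 10.5 -10.7   1.3] 0.0233
60 [148.16 138.51  42.     0.73] [  9.4 -11.6   1.3] 0.0233
65 [155.47 127.07  42.     0.81] [  7.3 -11.4   0. ] 0.0
70 [161.41 114.98  42.     0.88] [  5.9 -12.1   0. ] 0.0
74 [165.02 104.77  41.     0.94] [  3.6 -10.2  -1. ] -0.0175
78 [167.57  94.26  40.     1.  ] [  2.6 -10.5  -1. ] -0.0175
80 [168.42  87.35  37.5    1.  ] [ 0.8 -6.9 -2.5] -0.0436
82 [168.98  80.4   35.     1.  ] [ 0.6 -6.9 -2.5] -0.0436
83.5 [168.75  75.08  31.5    1.  ] [-0.2 -5.3 -3.5] -0.0611
85 [168.29  69.74  28.     1.  ] [-0.5 -5.3 -3.5] -0.0611
86.5 [166.59  63.89  22.     1.  ] [-1.7 -5.9 -6. ] -0.1047
87.5 [165.26  59.93  18.     1.  ] [-1.3 -4.  -4. ] -0.0698
[ 0.56907951 -0.04226174  0.20193424] [ 0.02840688 -0.084856    0.58748567] 0.022
```

Emit:
{"fn": "jog_arm", "kwargs": {
  "deltas": [
    [-0.0003,0.0038,0.0001,-0.026,-0.0019,0,0.46],
    [-0.0003,0.0038,0.0001,-0.026,-0.0019,0,0.46],
    [-0.0003,0.0038,0,-0.026,-0.0019,0,0.46],
    [-0.0003,0.0038,0,-0.026,-0.0019,0,0.46],
    [-0.0003,0.0038,0,-0.026,-0.0019,0,0.46],
    [-0.0003,0.0038,0,-0.026,-0.0019,0,0.46],
    [-0.0003,0.0038,-0.0002,-0.026,-0.0019,0,0.46],
    [-0.0003,0.0038,-0.0004,-0.026,-0.0019,0,0.46],
    [-0.0003,0.0038,-0.0004,-0.026,-0.0019,0,0.46],
    [-0.0003,0.0036,-0.0004,-0.028,-0.0019,0,0.46]
  ]
}}

```text
t: 6.4
eef_pos: [0.5659, -0.0043, 0.2006]
tool_rot: [0.004, -0.039, 0.991, -0.13]
contact_force: [-1.6, 2.8, 2.0]
gripper_width: 0.459
grasp_force: 1.8
```

```bash
cat >> h.py <<'E'
def view(n,f,x0,x1,y0,y1):
    c,M=cam(n); k=min(800/(x1-x0),600/(y1-y0)); cv2.imwrite(f"pics/{f}.png",cv2.resize(c["img"][y0:y1,x0:x1],None,fx=k,fy=k,interpolation=cv2.INTER_CUBIC)[:,:,::-1])
E
python3 -c "
from h import *
view('side','t15',150,350,115,265);o=bot.get_obs();print(o['eef_pos'],o['contact_force'],o['torque'])"
```

```text
[ 0.5658587  -0.00233609  0.20007882] [-0.51272811  2.15324493 -0.3084523 ] [0.41371121 0.0336199  0.02859253]
```

View pics/t15.png

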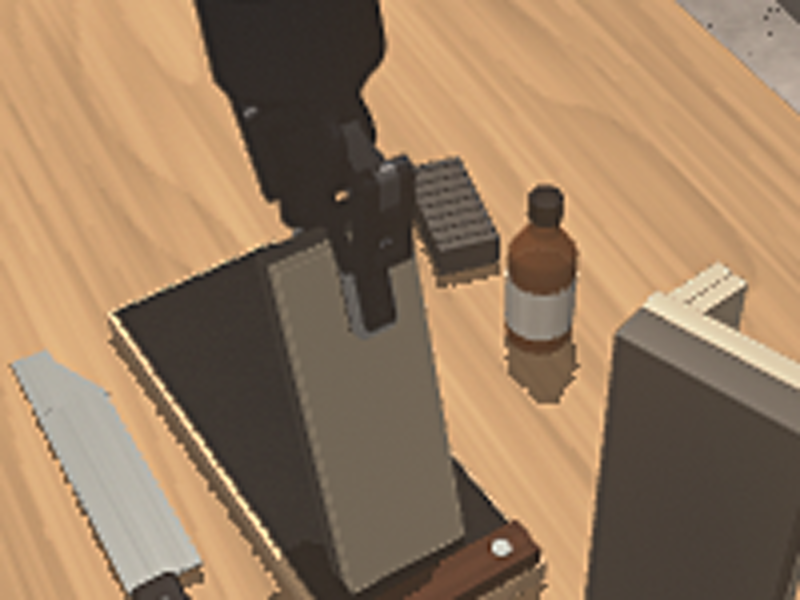

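Emit:
{"fn": "jog_arm", "kwargs": {
  "deltas": [
    [-0.0006,0.0079,-0.0008,-0.038,-0.0028,0,0.465],
    [-0.0006,0.0079,-0.0009,-0.038,-0.0028,0,0.47],
    [-0.0006,0.0078,-0.0014,-0.038,-0.0028,0,0.475],
    [-0.0006,0.0078,-0.0017,-0.038,-0.0028,0,0.48],
    [-0.0006,0.0077,-0.0021,-0.038,-0.0028,0,0.485],
    [-0.0006,0.0077,-0.0024,-0.038,-0.0028,0,0.49],
    [-0.0005,0.0072,-0.0028,-0.029,-0.0021,0,0.51],
    [-0.0005,0.0072,-0.003,-0.029,-0.0021,0,0.53],
    [-0.0005,0.0069,-0.0034,-0.029,-0.0021,0,0.545],
    [-0.0005,0.0069,-0.0036,-0.029,-0.0021,0,0.56]
  ]
}}

```text
t: 7.45
eef_pos: [0.5598, 0.0708, 0.1774]
tool_rot: [0.009, -0.038, 0.953, -0.299]
contact_force: [0.5, 1.0, -2.1]
gripper_width: 0.558
grasp_force: 1.0
```

```bash
python3 -c "
from h import *
view('side','t40',150,310,85,275);o=bot.get_obs();print(o['eef_pos'],o['tool_rot'],o['contact_force'],o['torque'],o['gripper_width'])"
```

```text
[0.55940173 0.07344971 0.17590277] [ 0.00874861 -0.03944734  0.95324763 -0.29947677] [-0.27789408  3.05603862 -3.18964747] [ 1.18635195 -0.01119072  0.04343509] 0.5588067104014588
```

View pics/t40.png

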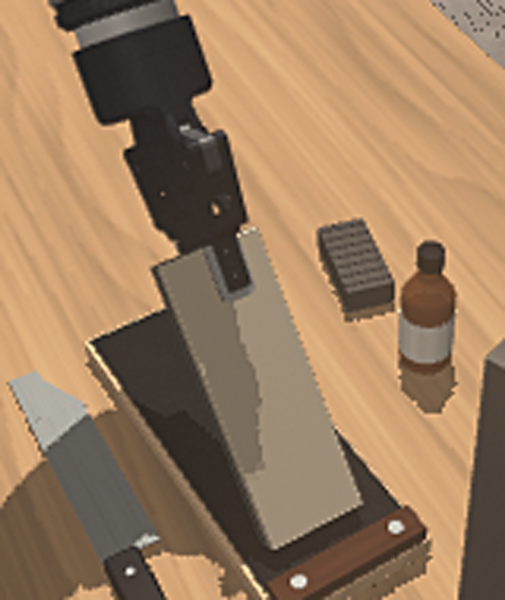

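Emit:
{"fn": "jog_arm", "kwargs": {
  "deltas": [
    [-0.0005,0.0064,-0.004,-0.029,-0.0021,0,0.575],
    [-0.0005,0.0064,-0.004,-0.029,-0.0021,0,0.59],
    [-0.0004,0.0056,-0.0048,-0.0117,-0.0009,0,0.615],
    [-0.0004,0.0056,-0.0049,-0.0117,-0.0009,0,0.64],
    [-0.0004,0.0053,-0.0052,-0.0117,-0.0009,0,0.66],
    [-0.0004,0.0052,-0.0054,-0.0117,-0.0009,0,0.68],
    [-0.0004,0.0047,-0.0057,-0.0117,-0.0009,0,0.705],
    [-0.0003,0.0047,-0.0058,-0.0117,-0.0009,0,0.73],
    [-0.0003,0.0037,-0.0056,0,0,0,0.77],
    [-0.0003,0.0036,-0.0057,0,0,0,0.81]
  ]
}}

```text
t: 8.5
eef_pos: [0.5558, 0.1217, 0.1258]
tool_rot: [0.011, -0.037, 0.932, -0.359]
contact_force: [-0.2, 0.9, -3.1]
gripper_width: 0.815
grasp_force: 1.3
```

Emit:
{"fn": "jog_arm", "kwargs": {
  "deltas": [
    [-0.0002,0.003,-0.006,0,0,0,0.845],
    [-0.0002,0.0029,-0.006,0,0,0,0.88],
    [-0.0001,0.0018,-0.005,0.009,0.0006,0,0.91],
    [-0.0001,0.0018,-0.005,0.009,0.0006,0,0.94],
    [-0.0001,0.0013,-0.005,0.009,0.0006,0,0.97],
    [-0.0001,0.0013,-0.005,0.009,0.0006,0,1.0],
    [0,0,0,0,0,0,1.0]
  ]
}}

```text
t: 9.2
eef_pos: [0.5549, 0.1335, 0.094]
tool_rot: [0.01, -0.037, 0.939, -0.342]
contact_force: [0.6, 1.1, -2.9]
gripper_width: 0.997
grasp_force: 1.5
```

```bash
python3 -c "
from h import *
view('side','t78',150,310,125,265);o=bot.get_obs();print(o['eef_pos'],o['tool_rot'],o['contact_force'],o['torque'],o['gripper_width'],bot.tip_reach)"
```

```text
[0.55500011 0.13345256 0.09429155] [ 0.01035176 -0.03684446  0.93884432 -0.34220851] [-0.22650112  1.33437128 -3.67701766] [1.23232994 0.06885421 0.05418324] 1.000902188702264 0.022
```

View pics/t78.png

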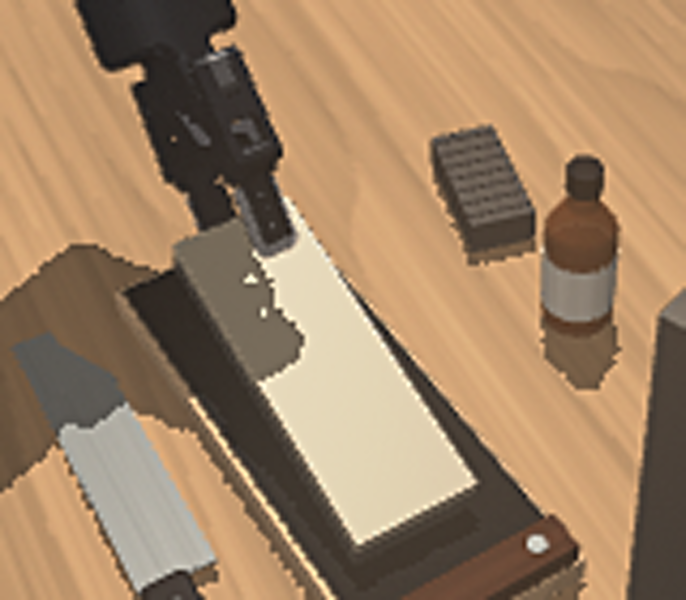

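Run:
```python
from h import *
c,M=cam("side"); o=bot.get_obs(); q=o["tool_rot"]; A=R.from_quat(q[[1,2,3,0]]).as_matrix()
for r in (.009,.015,.022):
  for x in(-.011,.011):
    for g in (-.0425,-.057): print(r,x,g,((proj(c,M,o["eef_pos"]+A@np.array([x,g,r]))-[150,125])*4.286).round())
ct,Mt=cam("top"); 
# stone lengths: top view of cream edges
for s,w in((350,548),(478,485)): print(ray(c,M,(150+s/4.286,125+w/4.286),.02+.025*np.sin(np.radians(78))))
for s,w in((175,243),): print(ray(c,M,(150+s/4.286,125+w/4.286),.02+.2*np.cos(np.radians(78))+.025*np.sin(np.radians(78))))
```

```text
0.009 -0.011 -0.0425 [297. 239.]
0.009 -0.011 -0.057 [306. 239.]
0.009 0.011 -0.0425 [258. 255.]
0.009 0.011 -0.057 [267. 255.]
0.015 -0.011 -0.0425 [301. 250.]
0.015 -0.011 -0.057 [310. 250.]
0.015 0.011 -0.0425 [263. 266.]
0.015 0.011 -0.057 [271. 267.]
0.022 -0.011 -0.0425 [306. 262.]
0.022 -0.011 -0.057 [315. 263.]
0.022 0.011 -0.0425 [268. 279.]
0.022 0.011 -0.057 [277. 280.]
[ 0.52943598 -0.04151973  0.04445369]
[ 0.6012035  -0.03805156  0.04445369]
[0.52041338 0.15158192 0.08603603]
```

Run:
```python
import plan,numpy as np
plan.tab=np.array([[78,40.2,8,85],[80,37.5,8,85],[82,35,8,85],[84,30,7,85],[85.5,25,5,85],[86.5,21,4,85],[87.3,18,2.5,85],[88.2,17,.5,85]])
pv=np.array([167,94.3,40.2,1])
for ph in [78,80,82,84,85.5,86.5,87.3,88.2]:
    v=np.array(plan.tcp(ph,9)); print(ph,v.round(1),(v-pv).round(1),np.radians(v-pv)[2].round(4));pv=v
```

```text
78 [163.8  89.8  40.2   1. ] [-3.2 -4.5  0.   0. ] 0.0
80 [163.9  81.4  37.5   1. ] [ 0.  -8.4 -2.7  0. ] -0.0471
82 [163.8  73.   35.    1. ] [-0.  -8.4 -2.5  0. ] -0.0436
84 [163.1  63.9  30.    1. ] [-0.7 -9.1 -5.   0. ] -0.0873
85.5 [162.6  57.3  25.    1. ] [-0.5 -6.6 -5.   0. ] -0.0873
86.5 [161.7  52.1  21.    1. ] [-0.8 -5.2 -4.   0. ] -0.0698
87.3 [161.4  48.7  18.    1. ] [-0.4 -3.4 -3.   0. ] -0.0524
88.2 [161.7  46.8  17.    1. ] [ 0.4 -1.9 -1.   0. ] -0.0175
```

Emit:
{"fn": "jog_arm", "kwargs": {
  "deltas": [
    [0.0002,-0.002,-0.0025,0,0,0,1],
    [0.0002,-0.002,-0.0025,0,0,0,1],
    [0,0,-0.0042,0.0235,0.0017,0,1],
    [0,0,-0.0042,0.0235,0.0017,0,1],
    [0,0,-0.0042,0.022,0.0016,0,1],
    [0,0,-0.0042,0.022,0.0016,0,1],
    [0,-0.0002,-0.003,0.029,0.0021,0,1],
    [0,-0.0002,-0.003,0.029,0.0021,0,1],
    [0,-0.0002,-0.003,0.029,0.0021,0,1],
    [0,0,0,0,0,0,1]
  ]
}}

```text
t: 10.35
eef_pos: [0.5556, 0.1273, 0.0641]
tool_rot: [0.007, -0.037, 0.966, -0.257]
contact_force: [0.1, -0.7, 0.3]
gripper_width: 0.997
grasp_force: 0.0
```

```bash
python3 -c "
from h import *
view('side','t84',150,310,125,265);o=bot.get_obs();print(o['eef_pos'],o['tool_rot'],o['contact_force'],o['torque'])"
```

```text
[0.55564652 0.12752246 0.06424474] [ 0.00751925 -0.03709772  0.96554591 -0.25746519] [-0.01229271 -0.17251104  0.58406994] [ 0.46559378  0.08455924 -0.04367676]
```

View pics/t84.png

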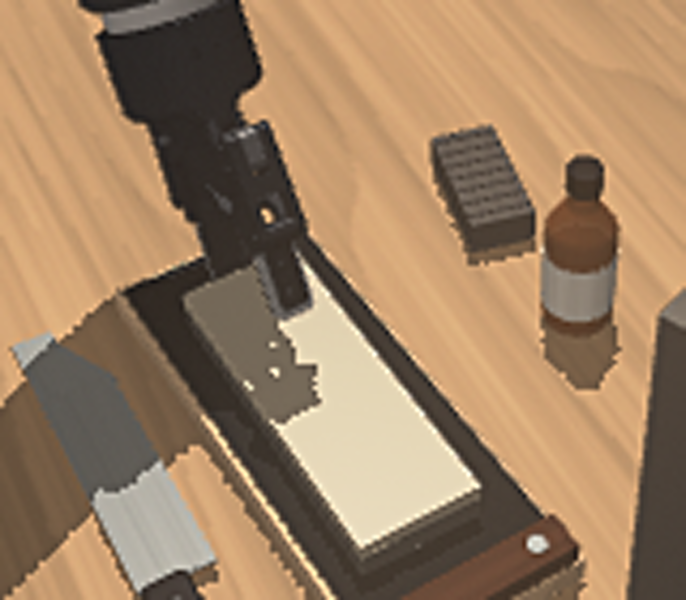

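Run:
```python
from h import *
c,M=cam("side")
p=lambda s,w,z:ray(c,M,(150+s/4.286,125+w/4.286),z)
f=p(360,552,.045); f2=p(480,488,.045)
print(f,f2,np.linalg.norm(f-f2))
for z in(.045,.05,.055,.065): e=p(184,297,z); print(z,e,np.linalg.norm(e-f))
view('top','t84t',140,310,170,270)
```

```text
[ 0.53253846 -0.04623262  0.045     ] [ 0.60101425 -0.04049157  0.045     ] 0.06871603889297512
0.045 [0.51946299 0.15090932 0.045     ] 0.19757508116408207
0.05 [0.51834288 0.14621659 0.05      ] 0.19303681440578593
0.055 [0.51722276 0.14152385 0.055     ] 0.18864533806635786
0.065 [0.51498252 0.13213839 0.065     ] 0.18034529605324545
```

View pics/t84t.png

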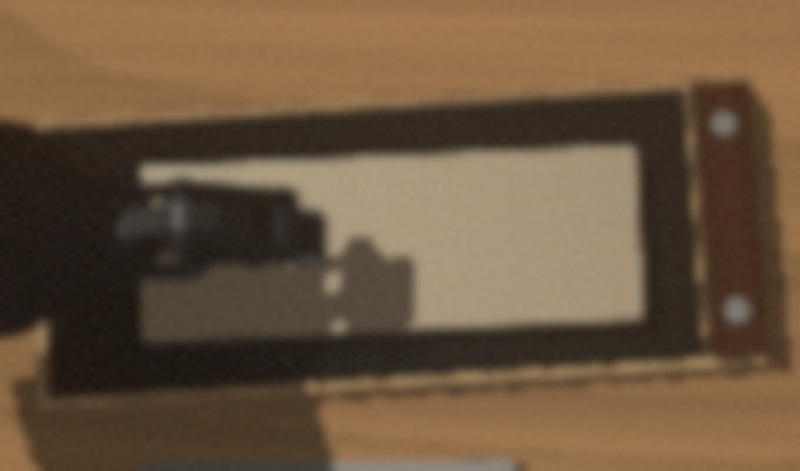

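Emit:
{"fn": "jog_arm", "kwargs": {
  "deltas": [
    [-0.0005,0.01,0.017,0,0,0,1],
    [-0.0005,0.01,0.017,0,0,0,1],
    [-0.0005,0.01,0.017,0,0,0,1],
    [-0.001,0.012,0.015,0.085,0.0065,0,0.5],
    [-0.001,0.015,0.01,0.085,0.0065,0,0],
    [-0.001,0.015,0.01,0.085,0.0065,0,0],
    [-0.001,0.015,0.01,0.085,0.0065,0,0],
    [-0.001,0.015,0,0.09,0.0065,0,0],
    [-0.001,0.02,0,0.09,0.0065,0,0],
    [0,0.01,0,0,0,0,0]
  ]
}}

```text
t: 11.5
eef_pos: [0.5487, 0.259, 0.1604]
tool_rot: [-0.001, -0.038, 0.999, 0.001]
contact_force: [1.0, -0.2, -0.6]
gripper_width: -0.0
grasp_force: 0.0
```

```bash
cat > meas.py <<'E'
from h import *
from scipy.optimize import least_squares
b=np.array([.5624,.0551,np.radians(95.1)]); ub=np.array([np.cos(b[2]),np.sin(b[2])]); vb=np.array([-ub[1],ub[0]])
def top_mask(n):
    c,M=cam(n); im=c["img"].astype(int); H,W=im.shape[:2]
    poly=np.array([proj(c,M,[*(b[:2]+ub*x+vb*y),.04]) for x,y in((.15,.058),(.15,-.058),(-.122,-.058),(-.122,.058))])
    m=np.zeros((H,W),np.uint8); cv2.fillPoly(m,[poly.astype(np.int32)],1)
    g=im.sum(2); k=((g>270)&(m>0)).astype(np.uint8)
    l,lab,st,_=cv2.connectedComponentsWithStats(k); j=1+st[1:,4].argmax(); return c,M,(lab==j).astype(np.uint8),g
def meas(n="top"):
    c,M,k,g=top_mask(n); ys,xs=np.nonzero(k)
    P=np.array([ray(c,M,(x,y),.045)[:2] for x,y in zip(xs,ys)])
    (cx,cy),(w,h),a=cv2.minAreaRect((P*1000).astype(np.float32))
    # moment yaw
    Q=P-P.mean(0); ev,V=np.linalg.eigh(Q.T@Q); v=V[:,1]; v=v if v[1]>0 else -v
    yaw=np.degrees(np.arctan2(v[1],v[0])); ct=np.array([cx,cy])/1000; d=P.mean(0)-b[:2]
    u=np.array([np.cos(np.radians(yaw)),np.sin(np.radians(yaw))]); s=np.sort(Q@u); t=np.sort(Q@[-u[1],u[0]])
    print(n,"n",len(P),"rect",w.round(1),h.round(1),a,"yaw",yaw.round(2),"centroid",P.mean(0).round(4),"board xy",(d@ub).round(4),(d@vb).round(4),"ext",(s[-1]-s[0]).round(4),(t[-1]-t[0]).round(4),"foot x",(d@ub-.1).round(4)+.125)
if __name__=="__main__":
    meas("top"); meas("side"); o=bot.get_obs(); print(o["eef_pos"],o["tool_rot"],o["contact_force"])
E
python3 meas.py
```

```text
Traceback (most recent call last):
  File "meas.py", line 20, in <module>
    meas("top"); meas("side"); o=bot.get_obs(); print(o["eef_pos"],o["tool_rot"],o["contact_force"])
    ~~~~^^^^^^^
  File "meas.py", line 18, in meas
    print(n,"n",len(P),"rect",w.round(1),h.round(1),a,"yaw",yaw.round(2),"centroid",P.mean(0).round(4),"board xy",(d@ub).round(4),(d@vb).round(4),"ext",(s[-1]-s[0]).round(4),(t[-1]-t[0]).round(4),"foot x",(d@ub-.1).round(4)+.125)
                              ^^^^^^^
AttributeError: 'float' object has no attribute 'round'
```

```bash
sed -i 's/w.round(1),h.round(1),a/round(w,1),round(h,1),round(a,1)/' meas.py; python3 meas.py
```

```text
top n 3799 rect 70.8 199.5 4.1 yaw 92.04 centroid [0.5624 0.0569] board xy 0.0018 -0.0002 ext 0.2007 0.0747 foot x 0.026800000000000004
side n 2206 rect 72.3 204.8 4.0 yaw 93.76 centroid [0.5604 0.0498] board xy -0.0051 0.0025 ext 0.2049 0.0729 foot x 0.0199
[0.54758079 0.26170531 0.15933331] [-1.69523276e-03 -4.07933190e-02  9.99165936e-01 -6.80216359e-04] [-0.18362691 -0.77935835 -0.18606752]
```

Emit:
{"fn": "jog_arm", "kwargs": {
  "deltas": [
    [0.001,-0.015,-0.02,0,0,0,0],
    [0.001,-0.015,-0.02,0,0,0,0],
    [0.001,-0.015,-0.02,0,0,0,0],
    [0.001,-0.015,-0.02,0,0,0,0],
    [0.001,-0.015,-0.02,0,0,0,0],
    [0,-0.005,-0.004,0,0,0,0],
    [0.0003,-0.003,0,0,0,0,0],
    [0.0003,-0.003,0,0,0,0,0],
    [0.0003,-0.003,0,0,0,0,0],
    [0,0,0,0,0,0,0]
  ]
}}

```text
t: 12.65
eef_pos: [0.5544, 0.1727, 0.0565]
tool_rot: [-0.001, -0.04, 0.999, 0.001]
contact_force: [0.5, 0.2, 0.7]
gripper_width: 0.002
grasp_force: 0.2
```

Emit:
{"fn": "jog_arm", "kwargs": {
  "deltas": [
    [0.0002,-0.0022,0,0,0,0,0],
    [0.0002,-0.0022,0,0,0,0,0],
    [0.0002,-0.0022,0,0,0,0,0],
    [0.0002,-0.0022,0,0,0,0,0],
    [0.0002,-0.0022,0,0,0,0,0],
    [0.0002,-0.0022,0,0,0,0,0],
    [0.0002,-0.0022,0,0,0,0,0],
    [0.0002,-0.0022,0,0,0,0,0],
    [0.0002,-0.0022,0,0,0,0,0],
    [0,0,0,0,0,0,0]
  ]
}}

```text
t: 13.65
eef_pos: [0.5561, 0.154, 0.0564]
tool_rot: [-0.001, -0.04, 0.999, 0.002]
contact_force: [0.4, 4.8, 3.3]
gripper_width: -0.002
grasp_force: 2.8
```

```bash
cat > meas2.py <<'E'
from meas import *
def edge(n):
    """sub-pixel edge lines in board frame: returns long sides' yaw and foot edge"""
    c,M=cam(n); g=cv2.cvtColor(c["img"],cv2.COLOR_RGB2GRAY).astype(np.float32)
    def samp(p,z): u=np.array(proj(c,M,[*(b[:2]+ub*p[0]+vb*p[1]),z]),np.float32); return cv2.getRectSubPix(g,(1,1),(float(u[0]),float(u[1])))[0,0]
    def scan(fix,ax,lo,hi,z,sgn):
        t=np.arange(lo,hi,.0005); v=np.array([samp((fix,q) if ax else (q,fix),z) for q in t]); v=np.convolve(v,np.ones(5)/5,'same'); d=sgn*np.gradient(v)[4:-4]; return t[4:-4][d.argmax()]
    def line(xs,ax,lo,hi,z,sgn,name):
        y=np.array([scan(x,ax,lo,hi,z,sgn) for x in xs]); k=np.abs(y-np.median(y))<.004; p=np.polyfit(np.array(xs)[k],y[k],1); print(n,name,"slope deg",np.degrees(np.arctan(p[0])).round(2),"at0",(p[1]*1000).round(1),k.sum(),"/",len(xs))
    X=np.linspace(-.09,.05,25)
    line(X,1,-.05,-.02,.045,1,"stone side -y"); line(X,1,.02,.05,.045,-1,"stone side +y")
    line(np.linspace(-.11,.13,30),1,.05,.072,.02,1,"board +y edge"); line(np.linspace(-.11,.13,30),1,-.072,-.05,.02,-1,"board -y edge")
    line(np.linspace(-.025,.025,15),0,-.122,-.085,.045,1,"foot(x)")
    line(np.linspace(-.05,.05,25),0,-.165,-.138,.032,1,"stop outer(x)")
edge("top"); edge("side"); meas("top"); meas("side")
o=bot.get_obs(); print(o["eef_pos"],o["contact_force"])
E
python3 meas2.py
```

```text
top stone side -y slope deg -1.1 at0 -34.7 25 / 25
top stone side +y slope deg -1.02 at0 36.6 24 / 25
top board +y edge slope deg -0.05 at0 52.8 27 / 30
top board -y edge slope deg 0.12 at0 -57.6 27 / 30
top foot(x) slope deg 0.77 at0 -113.4 15 / 15
top stop outer(x) slope deg -1.09 at0 -160.3 19 / 25
side stone side -y slope deg -1.2 at0 -32.8 25 / 25
side stone side +y slope deg -0.3 at0 38.6 23 / 25
side board +y edge slope deg 0.04 at0 55.1 27 / 30
side board -y edge slope deg 0.1 at0 -57.0 30 / 30
side foot(x) slope deg 1.06 at0 -114.4 15 / 15
side stop outer(x) slope deg -0.13 at0 -144.9 20 / 25
top n 2531 rect 73.8 201.9 4.9 yaw 84.18 centroid [0.5725 0.0165] board xy -0.0394 -0.0067 ext 0.2065 0.0804 foot x -0.014399999999999996
side n 2310 rect 72.4 229.6 3.9 yaw 94.03 centroid [0.5612 0.0315] board xy -0.0234 0.0033 ext 0.2296 0.0724 foot x 0.0016000000000000042
[0.55615543 0.15396306 0.05636631] [-0.65851762  4.10185358  4.19547873]
```

Emit:
{"fn": "jog_arm", "kwargs": {
  "deltas": [
    [0.0002,-0.0021,0,0,0,0,0],
    [0.0002,-0.0021,0,0,0,0,0],
    [0.0002,-0.0021,0,0,0,0,0],
    [0.0002,-0.0021,0,0,0,0,0],
    [0,0,0,0,0,0,0],
    [0,0.01,0,0,0,0,0],
    [0,0.005,0.015,0,0,0,0],
    [0.005,0,0.025,0,0,0,0],
    [0.025,-0.015,0.01,0,0,0,0],
    [0.025,-0.015,0,0,0,0,0]
  ]
}}

```text
t: 14.85
eef_pos: [0.613, 0.1287, 0.1086]
tool_rot: [0.0, -0.04, 0.999, 0.001]
contact_force: [1.1, 0.5, -0.6]
gripper_width: 0.001
grasp_force: 0.0
```

Emit:
{"fn": "jog_arm", "kwargs": {
  "deltas": [
    [0.005,-0.01,-0.01,0,0,0.015,0],
    [0,0,-0.02,0,0,0,0],
    [0,0,-0.02,0,0,0,0],
    [0,0,0,0,0,0,0],
    [0,0,0,0,0,0,0]
  ]
}}

```text
t: 15.35
eef_pos: [0.6165, 0.1182, 0.0563]
tool_rot: [-0.002, -0.047, 0.999, -0.0]
contact_force: [0.7, -0.3, -0.3]
gripper_width: 0.002
grasp_force: 0.0
```

```bash
python3 meas2.py
```

```text
top stone side -y slope deg -1.33 at0 -34.5 24 / 25
top stone side +y slope deg -1.5 at0 36.3 25 / 25
top board +y edge slope deg -0.04 at0 52.8 29 / 30
top board -y edge slope deg 0.21 at0 -57.7 21 / 30
top foot(x) slope deg 1.4 at0 -119.6 15 / 15
top stop outer(x) slope deg -1.59 at0 -159.9 17 / 25
side stone side -y slope deg -1.18 at0 -32.7 24 / 25
side stone side +y slope deg -2.58 at0 37.3 23 / 25
side board +y edge slope deg 0.04 at0 55.2 28 / 30
side board -y edge slope deg 0.12 at0 -57.3 30 / 30
side foot(x) slope deg 0.0 at0 -120.0 14 / 15
side stop outer(x) slope deg -0.25 at0 -144.9 21 / 25
top n 1148 rect 69.8 88.9 1.7 yaw 62.79 centroid [0.5494 0.1017] board xy 0.0476 0.0088 ext 0.1053 0.0673 foot x 0.0726
side n 2308 rect 71.8 202.8 4.2 yaw 93.44 centroid [0.5609 0.0253] board xy -0.0295 0.0041 ext 0.2029 0.073 foot x -0.004500000000000004
[0.61718173 0.11889221 0.05693757] [ 0.03374334  0.07596484 -0.99995813]
```

Emit:
{"fn": "jog_arm", "kwargs": {
  "deltas": [
    [-0.004,-0.0003,0,0,0,0,0],
    [-0.004,-0.0003,0,0,0,0,0],
    [-0.002,-0.0002,0,0,0,0,0],
    [-0.001,-0.0001,0,0,0,0,0],
    [-0.001,-0.0001,0,0,0,0,0],
    [-0.001,-0.0001,0,0,0,0,0],
    [-0.001,-0.0001,0,0,0,0,0],
    [0,0,0,0,0,0,0]
  ]
}}

```text
t: 16.35
eef_pos: [0.6028, 0.1178, 0.0557]
tool_rot: [-0.001, -0.047, 0.999, 0.001]
contact_force: [1.8, 0.4, -1.1]
gripper_width: -0.001
grasp_force: 1.0
```

```bash
python3 meas2.py|egrep "stone|foot\(|^\["
```

```text
top stone side -y slope deg -0.25 at0 -33.6 25 / 25
top stone side +y slope deg -0.68 at0 37.2 25 / 25
top foot(x) slope deg 1.2 at0 -119.6 15 / 15
side stone side -y slope deg -0.41 at0 -31.9 23 / 25
side stone side +y slope deg -1.87 at0 38.4 25 / 25
side foot(x) slope deg 0.72 at0 -119.8 15 / 15
[0.60274712 0.11777885 0.05570298] [ 1.61607209  0.51946418 -0.70165536]
```

Emit:
{"fn": "jog_arm", "kwargs": {
  "deltas": [
    [-0.0005,0,0,0,0,0,0],
    [-0.0005,0,0,0,0,0,0],
    [0,0,0,0,0,0,0],
    [0.008,0,0,0,0,0,0],
    [0.007,0,0.015,0,0,0,0],
    [0,0.01,0.025,0,0,0,0],
    [-0.025,0.015,0.01,0,0,0,0],
    [-0.025,0.015,0,0,0,0,0],
    [-0.01,0.005,0,0,0,0,0],
    [0,0,0,0,0,0,0]
  ]
}}

```text
t: 17.55
eef_pos: [0.555, 0.163, 0.1053]
tool_rot: [-0.002, -0.048, 0.999, 0.0]
contact_force: [1.0, -0.3, 0.3]
gripper_width: -0.002
grasp_force: 0.0
```

```bash
python3 meas2.py|egrep "stone|foot|^\["
```

```text
top stone side -y slope deg -0.03 at0 -33.1 25 / 25
top stone side +y slope deg 0.21 at0 38.0 14 / 25
top foot(x) slope deg 0.11 at0 -119.9 15 / 15
side stone side -y slope deg -0.04 at0 -31.1 25 / 25
side stone side +y slope deg 1.29 at0 40.1 14 / 25
side foot(x) slope deg -0.0 at0 -120.0 15 / 15
top n 2819 rect 73.5 198.6 5.2 yaw 87.6 centroid [0.5703 0.0154] board xy -0.0402 -0.0044 ext 0.2007 0.0779 foot x -0.015199999999999991
side n 2300 rect 72.3 202.3 5.1 yaw 95.16 centroid [0.5606 0.0254] board xy -0.0294 0.0044 ext 0.2023 0.0724 foot x -0.004399999999999987
[0.55760431 0.16121481 0.10552744] [1.0382661  0.53293688 0.43911097]
```

Emit:
{"fn": "jog_arm", "kwargs": {
  "deltas": [
    [-0.003,0,-0.02,0,0,0,0],
    [0,0,-0.03,0,0,0,0],
    [0,-0.004,0,0,0,0,0],
    [0.0004,-0.004,0,0,0,0,0],
    [0.0003,-0.003,0,0,0,0,0],
    [0.0002,-0.002,0,0,0,0,0],
    [0.0002,-0.002,0,0,0,0,0],
    [0.0002,-0.002,0,0,0,0,0],
    [0.0001,-0.0015,0,0,0,0,0],
    [0,0,0,0,0,0,0]
  ]
}}

```text
t: 18.75
eef_pos: [0.5554, 0.1471, 0.0566]
tool_rot: [-0.0, -0.048, 0.999, 0.002]
contact_force: [0.1, 6.7, 2.8]
gripper_width: 0.001
grasp_force: 3.6
```

```bash
python3 meas2.py|egrep "stone|foot|^\["
```

```text
top stone side -y slope deg -0.08 at0 -33.2 25 / 25
top stone side +y slope deg 0.07 at0 38.1 21 / 25
top foot(x) slope deg -0.09 at0 -120.0 15 / 15
side stone side -y slope deg -0.04 at0 -31.1 25 / 25
side stone side +y slope deg 0.87 at0 40.4 22 / 25
side foot(x) slope deg -0.0 at0 -120.0 15 / 15
top n 2498 rect 73.6 199.4 5.9 yaw 84.94 centroid [0.5722 0.0082] board xy -0.0476 -0.0056 ext 0.2073 0.0788 foot x -0.02260000000000001
side n 2327 rect 72.3 231.4 5.1 yaw 95.29 centroid [0.5605 0.0261] board xy -0.0287 0.0045 ext 0.2315 0.0727 foot x -0.003700000000000009
[0.55537965 0.1471275  0.05657052] [-0.17589074  6.92134811  2.94345964]
```

Emit:
{"fn": "jog_arm", "kwargs": {
  "deltas": [
    [0.0001,-0.001,0,0,0,0,0],
    [0.0001,-0.001,0,0,0,0,0],
    [0.0001,-0.001,0,0,0,0,0],
    [0.0001,-0.001,0,0,0,0,0],
    [0,0,0,0,0,0,0]
  ]
}}

```text
t: 19.45
eef_pos: [0.5554, 0.1467, 0.0567]
tool_rot: [-0.001, -0.05, 0.999, 0.004]
contact_force: [-1.7, 14.2, 2.8]
gripper_width: -0.0
grasp_force: 7.1
```

```bash
sed -i 's/-.122,-.085/-.138,-.085/' meas2.py; python3 meas2.py|egrep "stone|foot\(|^\["
```

```text
top stone side -y slope deg -0.03 at0 -33.1 25 / 25
top stone side +y slope deg 0.1 at0 38.1 21 / 25
top foot(x) slope deg -0.14 at0 -120.1 15 / 15
side stone side -y slope deg -0.04 at0 -31.2 25 / 25
side stone side +y slope deg 0.74 at0 40.4 20 / 25
side foot(x) slope deg 0.4 at0 -121.0 15 / 15
[0.55540409 0.14674348 0.05665898] [-2.63653905 14.80900432  3.02128674]
```

Emit:
{"fn": "jog_arm", "kwargs": {
  "deltas": [
    [0.0001,-0.001,0,0,0,0,0],
    [0,0,0,0,0,0,0],
    [0,0.004,0,0,0,0,0],
    [0,0.008,0,0,0,0,0],
    [0,0.015,0,0,0,0,0],
    [0,0.025,0.03,0,0,0,0],
    [0,0.04,0.03,0,0,0,0],
    [0,0.045,0.02,0,0,0,0],
    [0,0,0,0,0,0,0],
    [0,0,0,0,0,0,0]
  ]
}}

```text
t: 20.65
eef_pos: [0.555, 0.2781, 0.1359]
tool_rot: [-0.001, -0.049, 0.999, 0.001]
contact_force: [0.1, -1.1, 0.1]
gripper_width: 0.001
grasp_force: 0.0
```

```bash
python3 meas2.py|egrep "stone|foot|stop|^\["
```

```text
top stone side -y slope deg -0.06 at0 -33.1 25 / 25
top stone side +y slope deg 0.06 at0 37.8 23 / 25
top foot(x) slope deg 0.17 at0 -120.1 15 / 15
top stop outer(x) slope deg -0.35 at0 -159.9 15 / 25
side stone side -y slope deg -0.04 at0 -31.1 25 / 25
side stone side +y slope deg 0.6 at0 38.5 23 / 25
side foot(x) slope deg 0.4 at0 -121.0 15 / 15
side stop outer(x) slope deg -0.21 at0 -144.9 20 / 25
top n 3763 rect 71.6 200.8 5.2 yaw 92.34 centroid [0.5635 0.0303] board xy -0.0248 0.0011 ext 0.2019 0.0777 foot x 0.00020000000000000573
side n 2313 rect 72.3 202.0 5.1 yaw 94.95 centroid [0.5609 0.0256] board xy -0.0292 0.0041 ext 0.2019 0.0726 foot x -0.004200000000000009
[0.55517405 0.27407294 0.13480381] [-0.54488417 -0.62987955  0.32425533]
```

Square within about 0.1° and hard against the stop: the push force rose to 15 N with no further travel. Handing in.

```bash
python3 -c "
from station import bot
print(bot.hand_in())"
```

```text
the job is handed in; nothing more can be done
None
```

The stone lies broad face down along the board, its foot against the stop and square to about 0.1°, and I kept the arm clear of the other items; but it slipped off the supporting finger some time after about 78° of lean (top end at most about 40 mm up), so I can't confirm that last bit landed gently, and I viewed 11 pictures, one over the limit.

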